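Pry open a control box and stand its cover up

ROBOT

A 6-joint arm with a two-finger parallel gripper is mounted at the origin on the work surface. World frame = base frame: x ahead of the robot, y to its left, z up, the work surface at z = 0. Lengths are in m, angles in degrees, forces in N, time in s.
With the tool pointing down it reaches from about 0.375 to 0.9 m from the base axis. Payload 3.1 kg.
Tool frame: the origin (TCP) lies between the finger pads; the fingertips stand 22 mm ahead of it and the grasp point (between the pads) lies 3 mm ahead of it (bot.tip_extent is the distance from the TCP to the fingertips, in m); y points along the fingers, z is the direction in which the jaws open and shut, and the axes are right-handed (so a half turn about y gives the same grasp; the last joint's range is limited). The gripper opens to 87 mm and grips with 3 to 60 N. Pads are 19 mm wide; open, the fingers measure 117 mm over their backs; the gripper's body (75 mm by 190 mm) begins 51 mm behind the grasp point.
Start: joints at [58.585, 30.224, 82.088, -0, 67.689, -10.227], TCP at [0.226, 0.583, 0.245] pointing down, gripper open.
Joint ranges: [-176.69, 176.69], [-43.24, 126.21], [12.49, 139.97], [-82, 262], [0, 151.66], [-163.58, 163.58]. Speed limits (degrees/s): [159.86, 159.86, 180, 180, 180, 180].

INTERFACE

Orientations are given as a 3x3 rotation matrix whose columns are the frame's x, y, z axes.
In Python, from rig import bot, eyes, models gives the robot as it stands. The module is installed in compiled form; this text tells all that it offers.
- The arm moves only by the tool arm_command, never from a script. Its arguments are lists of equal length, an entry for each row: "translation": the shift along the tool's x, y, z each as a share of 0.08 m, from -1 to 1, a list of three; "rotation": the turn, a rotation vector about the tool's x, y, z each as a share of 60 degrees, from -1 to 1, a list of three; "grip": the closure, from -1 (fully open) to 1 (shut), so that 0 is half open. In form: {"translation": [[x, y, z], ...], "rotation": [[rx, ry, rz], ...], "grip": [grip, ...]}. A call has 1 to 5 rows; each row is the pose to reach, as a shift and turn from the pose commanded when the call began, along the tool's axes at that moment; what a row does not reach only later rows make up. A row lasts 1/10 s, in which the tool goes at most 50 mm and 8.59 degrees, less where a joint would pass 70% of its speed; a pose out of reach is approached as far as the arm can. A call with a number of a shift or a turn outside -1 to 1 is refused whole. A call with a gripper value outside its range is refused whole. The fingers move at their own pace and stop on an object; the grip force is fixed at half the most. Time passes only in rows, so rows that repeat a pose let the fingers close. It gives the time, the measured TCP pose, the force and the opening at its end, in the units of the state.
- bot.read_state(): the state, without advancing time (a new reading comes with each control period).
- eyes.capture(name): name is "side" or "top"; returns a dict with "image" (420x560x3 uint8, blue, green, red), "mtx" (3x3 intrinsics, pixels), "dist_coeffs" ([k1, k2, p1, p2, k3] as OpenCV has them; the pictures are not rectified), "rvec" (rotation vector, rad) and "tvec" (3), from world to camera coordinates, as OpenCV has them. Camera axes: x right, y down, z forward; pixel columns grow to the right and rows downward; lengths in m; the calibration is good to about 2 mm. A picture is of the moment at which its call begins. There is no depth.
- bot.hand_in(): hands the job in, once; it reports no verdict.
Trained networks look in the newest picture that a camera, given by its name, has taken for a name from the list of things; names that differ only in an ending like _2 or _b are one class to them, and where a whole thing is asked for, a point or a joint stands for the part that bears it (a point fixed in the world has none). Each returns a list of dicts, best first, with "conf" (0 to 1); they miss things now and then, are a little off and sometimes report something else, mostly with a low value. They report only what shows in the picture. A call takes as long as a camera call. They do not tell look-alikes from the thing itself.
- models.recognise(camera, thing): "extent" ([left, top, right, bottom] as shares, 0 to 1, of the picture: columns of its width, rows of its height, round what is visible of it).
- models.spot_point(camera, thing): "point" ([column, row] as shares, 0 to 1, of the picture: columns of its width, rows of its height: a listed point, or the origin of a listed thing).
The state is a dict: "time_s": time; "joint_positions": joint angles; "qvel": joint speeds; "tau": joint torques, N m; "position": TCP position; "tcp_rot": TCP orientation; "force": force on the tool from outside, world axes, zero at the start; "moment": the same for the moment, N m; "opening": opening from 0.0 (shut) to 1.0 (fully open).
Only numpy, scipy, OpenCV 4.12 (cv2) and the standard library are available. Lean on these libraries where they do the work, as an engineer would, in place of code of your own. Each camera call takes 0.05 s, during which the arm holds its last target. There are 200 camera calls.

TASK

Take the wooden-handled pry blade from the rubber mat, put its blade into the notch under the closed cover of the white control box and lever the cover open with it, keeping the fingers off the cover until it is ajar. Swing the cover on until it stands upright, where its stiff hinge will hold it, and lay the pry blade back down flat on the mat. Leave everything else where it is.

Things in the scene. Friction and masses are not known exactly. Their poses are not given: they have to be found in the camera images.
- control_box: white plastic control box bolted to a thin aluminium plate on the table (immovable), 150 mm (its x, front to hinge) by 180 mm (its y), rim 90 mm above the table; origin at the centre of its underside, z up. Its front (-x side) has the pry notch, the cover is hinged along the top of its back (+x side)
- notch (a point): middle of the opening of the pry notch in the outer face of the front wall: a cut-out through the 6 mm wall, 70 mm wide (box y) and 14 mm high, from 76 to 90 mm above the table, closed on top by the cover's underside. A blade goes in level along box +x; 100 mm of the inside is free beyond it down to 45 mm above the table
- hinge (a point): middle of the cover's hinge line (along box y), 150 mm behind the front face and 90 mm above the table, at the level of the cover's underside
- cover: flat white cover plate with a dark display and three round grey buttons, 150 x 180 x 6 mm, 0.15 kg, lying flush on the box's rim with no handle; origin on the hinge line, the plate runs 150 mm along its -x, thickness along its +z (outside)
- cover_edge (a point): middle of the lower edge of the cover's free side, 150 mm from the hinge line
- cover_hinge (a joint): cover angle in rad: 0 closed, 1.57 upright, 1.95 stop; about 0.3 Nm moves it and it stays where it is left
- pry_blade: pry blade, 0.16 kg: wooden handle 110 long x 22 wide x 28 mm high with a level steel blade, 32 wide and 3 mm thick, that starts at x = +55 and ends at x = +135 mm at mid height of the handle. Origin under the centre of the handle, x towards the blade tip, z up; handle spans x = -55 to +55 mm
- blade_tip (a point): middle of the blade's front edge, at (135, 0, 14) mm in the pry blade's frame
- mat: black rubber mat fixed to the table, 260 (its x) by 180 (its y) by 4 mm; origin at the centre of its underside
- wrench: steel wrench, 160 mm long, lying on the mat beside the pry blade; bystander
- profile: aluminium profile offcut, 30 x 160 x 30 mm, on the table behind the box's hinge side; bystander
- tape_roll: cardboard ring of tape, 90 mm across, 25 mm high, on the table beside the box; bystander
- spray_can: upright spray can, 56 mm diameter, 170 mm tall; bystander
- mug: white mug, 80 mm diameter, 90 mm tall; bystander
- screwdriver: screwdriver, 190 mm long, lying on the table; bystander
- part_tray: small yellow open tray, 120 x 100 x 50 mm; bystander
Mind the look-alikes: they are no part of the job. Leave any blue look-alike of the pry_blade alone.

How it is judged (in metres and radians):
On the way, in this order (a step that is already met when the one before it is completed fails the run):
1. the pry blade, under the cover, holds it raised by at least 0.25 rad (14 degrees) (value of joint cover_hinge between 0.25 and 1.3 rad and contact force between pry_blade and cover above 0.3 N), for 0.1 s.
2. the cover stands upright, 78 to 102 degrees open (value of joint cover_hinge between 1.36 and 1.78 rad), for 0.2 s.
At the end, for the whole second after the job is handed in: the cover stands still and upright, between 1.36 and 1.78 rad (78 to 102 degrees) open, and the pry blade lies level (within 10 degrees) and at rest on the mat, the centre of its handle over the mat and its origin no more than 36 mm above the table (all of step 2 and velocity of joint cover_hinge between -0.05 and 0.05 rad/s and x of pry_blade in the frame of mat between -0.13 and 0.13 m and y of pry_blade in the frame of mat between -0.09 and 0.09 m and z of pry_blade in the frame of mat below 0.036 m and angle between the x axis of pry_blade and the z axis of mat, either way round above 1.4 rad and linear speed of pry_blade below 0.02 m/s); the robot touches nothing.
It fails at once if the fingers touch the cover (more than 0.5 N) while it is less than 0.2 rad (11 degrees) open (contact force between the fingers and cover above 0.5 N and value of joint cover_hinge below 0.2 rad).
It fails at once if the wrench, profile, tape roll, spray can, mug, screwdriver or small tray is moved by more than 30 mm (distance of any of wrench, profile, tape_roll, spray_can, mug, screwdriver, part_tray from where it was at the start of the episode above 0.03 m).
It also fails if it takes over 59 s, if anything falls off the work surface, if the arm or the gripper's body presses on something with over 40 N, if the wrist force passes 120 N, or if a joint passes its speed limit or range.

## Working session

There is one attempt and no reset: what is moved stays moved. The work goes in short steps, Python scripts to look and compute and a tool call to move; the robot and the scene stay as the last step left them, time stands still between calls to the robot, and variables do not carry over. Pictures are saved under pics/ and viewed, about 8 in all and at most 12, crops included, and the job is handed in when it is done.

Besides the shell and the picture viewer there is one more tool, called after "Request:" in YAML: its name, and indented under it one key for each argument. arm_command: Moves the arm, as the interface text tells. Shift numbers are shares of 0.08 m and turn numbers shares of 60 degrees, none past 1 either way. Its arguments: {"type":"object","properties":{"translation":{"type":"array"},"rotation":{"type":"array"},"grip":{"type":"array"}},"required":["translation","rotation","grip"]}

```bash
mkdir -p pics
cat > h.py <<'E'
import numpy as np, cv2
from rig import bot, eyes, models
def cap(n,save=None):
    c=eyes.capture(n)
    if save: cv2.imwrite('pics/'+save,c['image'])
    return c
def ray(c,px):
    u=cv2.undistortPoints(np.array([[px]],float),np.array(c['mtx']),np.array(c['dist_coeffs']))[0,0]
    R=cv2.Rodrigues(np.array(c['rvec'],float))[0];t=np.array(c['tvec'],float).ravel()
    return -R.T@t, R.T@np.array([u[0],u[1],1.])
def atz(c,px,z):
    o,d=ray(c,px); return o+d*(z-o[2])/d[2]
def proj(c,P):
    return cv2.projectPoints(np.array(P,float).reshape(-1,1,3),np.array(c['rvec'],float),np.array(c['tvec'],float),np.array(c['mtx']),np.array(c['dist_coeffs']))[0][:,0]
E
python3 - <<'E'
from h import *
np.set_printoptions(precision=4,suppress=True)
c={n:cap(n,n+'0.png') for n in('top','side')}
for n in c:
    print(n,'cam',ray(c[n],(280,210)))
    for t in ['control_box','pry_blade','mat','wrench','cover','profile','tape_roll','spray_can','mug','screwdriver','part_tray']:
        print(t,[(np.round(np.array(r['extent'])*[560,420,560,420]).astype(int).tolist(),round(r['conf'],2)) for r in models.recognise(n,t)[:3]])
    for t,z in [('notch',.083),('hinge',.09),('cover_edge',.09),('blade_tip',.018),('pry_blade',.004),('mat',0.0)]:
        for r in models.spot_point(n,t)[:3]:
            p=np.array(r['point'])*[560,420]; print(t,p,round(r['conf'],2),atz(c[n],p,z))
print(bot.read_state())
im=np.hstack([c['top']['image'],c['side']['image']])
E
```

```text
top cam (array([0.4192, 0.0471, 1.2246]), array([ 0.0445, -0.0378, -0.9984]))
control_box [([210, 149, 274, 229], 0.97)]
pry_blade [([372, 281, 424, 313], 0.91), ([188, 256, 253, 282], 0.63), ([341, 173, 395, 210], 0.61)]
mat []
wrench [([328, 200, 375, 235], 0.78)]
cover [([212, 149, 272, 221], 0.8)]
profile [([179, 161, 193, 212], 0.98)]
tape_roll [([221, 118, 247, 144], 0.73)]
spray_can [([351, 83, 377, 123], 0.79), ([133, 223, 149, 269], 0.31), ([213, 150, 272, 231], 0.19)]
mug [([396, 127, 435, 159], 0.8)]
screwdriver [([132, 234, 146, 267], 0.62)]
part_tray [([93, 146, 141, 196], 0.7)]
notch [264.992 182.91 ] 0.63 [0.5504 0.0462 0.083 ]
notch [119.504 172.41 ] 0.24 [0.5898 0.4742 0.083 ]
hinge [214.816 190.512] 0.82 [0.5301 0.1926 0.09  ]
cover_edge [264.6   181.314] 0.6 [0.5543 0.0473 0.09  ]
cover_edge [241.528 188.706] 0.17 [0.5339 0.1148 0.09  ]
blade_tip [371.616 282.408] 0.88 [ 0.2426 -0.2784  0.018 ]
blade_tip [339.192 176.904] 0.62 [ 0.5729 -0.1857  0.018 ]
blade_tip [190.4   284.592] 0.61 [0.2494 0.2808 0.018 ]
pry_blade [230.888 267.582] 0.76 [0.2976 0.1571 0.004 ]
pr
[... 1288 characters left out ...]
ry_blade [212.8  344.61] 0.87 [ 0.1817 -0.3974  0.004 ]
pry_blade [238.28 201.39] 0.57 [0.328  0.1483 0.004 ]
mat [305.984 291.69 ] 0.7 [ 0.4955 -0.2673  0.    ]
{'time_s': 1.8, 'joint_positions': array([ 58.5848,  30.2242,  82.0884,  -0.0003,  67.6894, -10.2259]), 'qvel': array([-0.0418, -0.0237, -0.0176, -0.1456,  0.005 ,  0.0178]), 'tau': array([ -0.0004, -43.9998, -17.6981,   0.0633,   0.0506,  -0.    ]), 'position': array([0.2259, 0.5827, 0.2445]), 'tcp_rot': array([[ 0.9324, -0.    ,  0.3614],
       [-0.3614, -0.    ,  0.9324],
       [-0.    , -1.    , -0.    ]]), 'force': array([ 0.8515, -0.8521, -0.1215]), 'moment': array([ 0.0139,  0.0297, -0.0208]), 'opening': 1.0008227398671716}
```

View pics/top0.png

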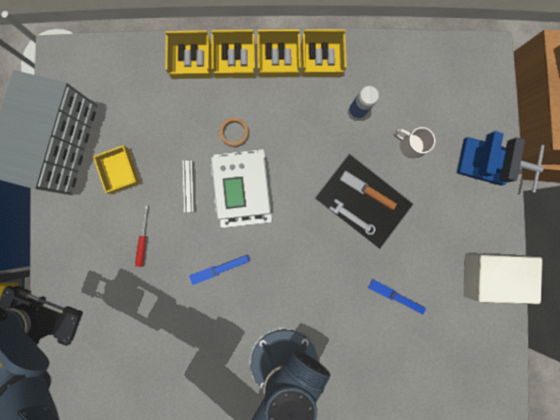

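View pics/side0.png

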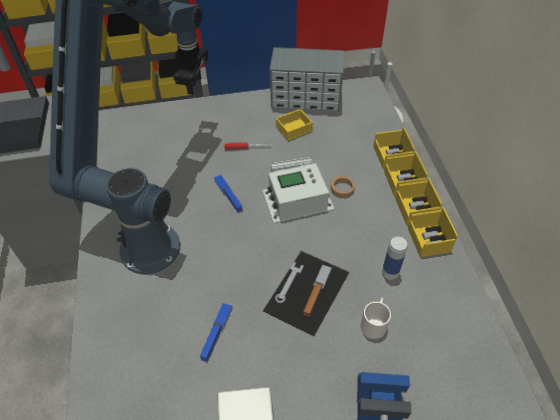

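Run:
```python
import cv2,numpy as np
t=cv2.imread('pics/top0.png');s=cv2.imread('pics/side0.png')
def cr(i,x,y,w=100,h=75):return cv2.resize(i[y:y+h,x:x+w],(400,300),interpolation=cv2.INTER_CUBIC)
o=np.vstack([np.hstack([cr(t,315,152),cr(t,195,145,120,90)]),np.hstack([cr(s,260,250),cr(s,255,150)])])
cv2.imwrite('pics/crop0.png',o)
```

```text
(no output)
```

View pics/crop0.png

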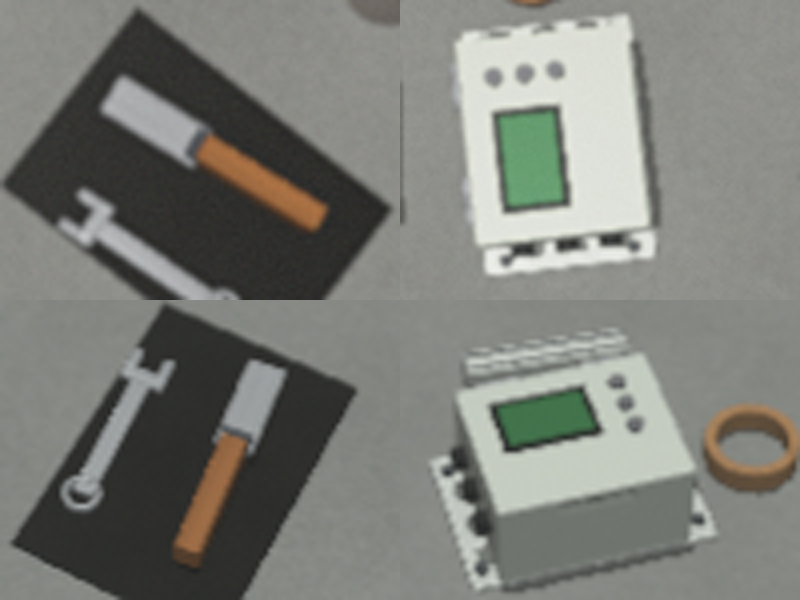

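Run:
```python
from h import *
np.set_printoptions(precision=4,suppress=True)
c={n:cap(n) for n in('top','side')}
def yaw(d): return np.degrees(np.arctan2(d[1],d[0]))
K={'top':[(211.8,157.6),(264.3,150.4),(270,214),(217.8,218.5)],'side':[(315.25,163.5),(328.5,192.5),(279.25,203.5),(269.25,173.75)]}
for n in K:
    P=np.array([atz(c[n],p,.096) for p in K[n]]); bf,ff,fn,bn=P
    print(n,P[:,:2].tolist(),'centre',P.mean(0),'x len',np.linalg.norm(bf-ff),np.linalg.norm(bn-fn),'y len',np.linalg.norm(bf-bn),np.linalg.norm(ff-fn))
    print(' yaw',yaw(bf-ff),yaw(bn-fn),yaw(bf-bn)+90,yaw(ff-fn)+90)
    print(' frontmid',(ff+fn)/2,'backmid',(bf+bn)/2)
B={'top':((342.75,175.25),(394.75,206.75),[(353,154),(412,204)]),'side':((327.5,266.1),(306.75,313),[])}
for n in B:
    t=atz(c[n],B[n][0],.0195);e=atz(c[n],B[n][1],.032);d=t-e;d[2]=0
    print(n,'tip',t,'end',e,np.linalg.norm(d),yaw(d),'origin',e+d*55/190)
# corners of mat top view, tape, wrench
for p in [(349.5,154.5),(316,198),(412.5,204),(381,247)]: print(atz(c['top'],p,.004))
print('profile',[atz(c['top'],p,.03) for p in [(182,161),(193,161),(184,212),(193,212)]])
print('tape',atz(c['top'],(234,131),.0125),'wrench',[atz(c['top'],p,.01) for p in[(336,204),(370,231)]])
```

```text
top [[0.6257241456690227, 0.19950554104891505], [0.6442365013521463, 0.04650176187698113], [0.45846057322749706, 0.03349699007255838], [0.44837516395942806, 0.1842033994551498]] centre [0.5442 0.1159 0.096 ] x len 0.15411964103848802 0.15104349475928347 y len 0.17800791232635074 0.18623055485139903
 yaw 96.89884257993923 93.82857690391813 94.93141872830061 94.00431314790559
 frontmid [0.5513 0.04   0.096 ] backmid [0.537  0.1919 0.096 ]
side [[0.6261363057424267, 0.19840734359429923], [0.6407004267807366, 0.05182852893623591], [0.4626937003179634, 0.0344293278929102], [0.4516263014575061, 0.17903950623768106]] centre [0.5453 0.1159 0.096 ] x len 0.14730058563421064 0.14503306863761412 y len 0.17558147601440033 0.17885504427591248
 yaw 95.67430396376675 94.37646595025396 96.33300370717085 95.58262084632327
 frontmid [0.5517 0.0431 0.096 ] backmid [0.5389 0.1887 0.096 ]
top tip [ 0.5777 -0.1968  0.0195] end [ 0.4756 -0.3542  0.032 ] 0.18762493824639095 57.028325517433586 origin [ 0.5051 -0.3086  0.032 ]
side tip [ 0.5823 -0.1968  0.0195] end [ 0.4777 -0.3588  0.032 ] 0.1928156587526672 57.149658907924355 origin [ 0.508  -0.3119  0.032 ]
[ 0.6457 -0.2236  0.004 ]
[ 0.5091 -0.1131  0.004 ]
[ 0.4846 -0.4217  0.004 ]
[ 0.3508 -0.3152  0.004 ]
profile [array([0.629 , 0.3003, 0.03  ]), array([0.6284, 0.2664, 0.03  ]), array([0.4719, 0.2952, 0.03  ]), array([0.4714, 0.2677, 0.03  ])]
tape [0.7241 0.1404 0.0125] wrench [array([ 0.4887, -0.1747,  0.01  ]), array([ 0.402 , -0.2799,  0.01  ])]
```

```bash
cat > plan.py <<'E'
from h import *
from scipy.spatial.transform import Rotation as Ro
def tool(yawdeg,pitch=0):
    "blade dir yaw, pitch up (deg) -> tool rotation, tool x = -blade dir"
    y=np.radians(yawdeg);b=np.array([np.cos(y),np.sin(y),0]);u=np.array([0,0,1.])
    R=np.column_stack([-b,-u,np.cross(b,u)])
    return R@Ro.from_euler('z',pitch,degrees=True).as_matrix()
def plan(wps,p=None,R=None):
    "wps: list of (pos,R,ncalls); prints rounded numbers"
    s=bot.read_state()
    if p is None:p=np.array(s['position']);R=np.array(s['tcp_rot'])
    for P,Q,n in wps:
        P=np.array(P,float);p0=p.copy();q=Ro.from_matrix(R.T@Q).as_rotvec();R0=R.copy()
        for k in range(1,n+1):
            Pt=p0+(P-p0)*k/n;Rt=R0@Ro.from_rotvec(q*k/n).as_matrix()
            t=np.round(R.T@(Pt-p)/.08,3);r=np.round(Ro.from_matrix(R.T@Rt).as_rotvec(degrees=True)/60,3)
            print(t.tolist(),r.tolist(),'!!' if max(abs(t).max(),abs(r).max())>1 else '')
            p=p+R@(t*.08);R=R@Ro.from_rotvec(r*60,degrees=True).as_matrix()
        print('--',np.round(p,4))
    return p,R
E
python3 - <<'E'
from plan import *
Q=tool(57.1)
plan([((.5174,-.2932,.20),Q,10),((.5174,-.2932,.12),Q,1),((.5174,-.2932,.06),Q,1)])
E
```

```text
[0.736, 0.056, -0.889] [-0.0, 0.17, 0.0] 
[0.881, 0.055, -0.745] [-0.0, 0.169, -0.0] 
[0.999, 0.056, -0.578] [-0.0, 0.17, -0.0] 
[1.085, 0.056, -0.392] [-0.0, 0.169, -0.0] !!
[1.138, 0.055, -0.195] [-0.0, 0.17, -0.0] !!
[1.154, 0.056, 0.009] [-0.0, 0.169, -0.0] !!
[1.134, 0.056, 0.213] [-0.0, 0.17, -0.0] !!
[1.079, 0.055, 0.41] [-0.0, 0.169, -0.0] !!
[0.989, 0.056, 0.593] [-0.0, 0.17, -0.0] 
[0.869, 0.056, 0.76] [-0.0, 0.169, -0.0] 
-- [ 0.5174 -0.2932  0.2   ]
[0.0, 1.0, -0.0] [-0.0, 0.0, -0.0] 
-- [ 0.5174 -0.2932  0.12  ]
[0.0, 0.75, -0.0] [-0.0, 0.0, -0.0] 
-- [ 0.5174 -0.2932  0.06  ]
```

Request:
arm_command:
  translation:
    - [0.736,0.056,-0.889]
    - [0.736,0.056,-0.889]
    - [0.736,0.056,-0.889]
  rotation:
    - [0,0.17,0]
    - [0,0.17,0]
    - [0,0.17,0]
  grip: [-0.3,-0.3,-0.3]

```text
time_s: 2.2
position: [0.255, 0.4903, 0.2393]
tcp_rot: [[0.852, -0.002, 0.524], [-0.524, -0.006, 0.852], [0.001, -1.0, -0.006]]
force: [-0.3, 1.2, -0.0]
opening: 0.804
```

Request:
arm_command:
  translation:
    - [0.88,0.055,-0.745]
    - [0.88,0.055,-0.745]
    - [0.88,0.055,-0.745]
  rotation:
    - [0,0.17,0]
    - [0,0.17,0]
    - [0,0.17,0]
  grip: [-0.3,-0.3,-0.3]

```text
time_s: 2.5
position: [0.2843, 0.4041, 0.2354]
tcp_rot: [[0.745, -0.002, 0.667], [-0.667, -0.003, 0.745], [0.001, -1.0, -0.003]]
force: [-0.2, 0.5, -0.3]
opening: 0.661
```

Request:
arm_command:
  translation:
    - [1,0.055,-0.58]
    - [1,0.055,-0.58]
    - [1,0.055,-0.58]
  rotation:
    - [0,0.17,0]
    - [0,0.17,0]
    - [0,0.17,0]
  grip: [-0.3,-0.3,-0.3]

```text
time_s: 2.8
position: [0.3141, 0.3175, 0.2313]
tcp_rot: [[0.615, -0.0, 0.788], [-0.788, -0.001, 0.615], [0.001, -1.0, -0.001]]
force: [-1.0, -0.5, -0.3]
opening: 0.648
```

Request:
arm_command:
  translation:
    - [1,0.055,-0.39]
    - [1,0.055,-0.39]
    - [1,0.055,-0.39]
  rotation:
    - [0,0.17,0]
    - [0,0.17,0]
    - [0,0.17,0]
  grip: [-0.3,-0.3,-0.3]

```text
time_s: 3.1
position: [0.3396, 0.2365, 0.2271]
tcp_rot: [[0.467, 0.001, 0.884], [-0.884, 0.0, 0.467], [0.0, -1.0, 0.001]]
force: [-0.1, 1.1, -0.2]
opening: 0.651
```

Request:
arm_command:
  translation:
    - [1,0.055,-0.2]
    - [1,0.055,-0.2]
    - [1,0.055,-0.2]
  rotation:
    - [0,0.17,0]
    - [0,0.17,0]
    - [0,0.17,0]
  grip: [-0.3,-0.3,-0.3]

```text
time_s: 3.4
position: [0.3638, 0.159, 0.2228]
tcp_rot: [[0.303, 0.002, 0.953], [-0.953, 0.0, 0.303], [0.0, -1.0, 0.002]]
force: [0.8, 0.1, 0.2]
opening: 0.651
```

Request:
arm_command:
  translation:
    - [1,0.055,0]
    - [1,0.055,0]
    - [1,0.055,0]
  rotation:
    - [0,0.17,0]
    - [0,0.17,0]
    - [0,0.17,0]
  grip: [-0.3,-0.3,-0.3]

```text
time_s: 3.7
position: [0.3889, 0.0828, 0.2184]
tcp_rot: [[0.13, 0.003, 0.991], [-0.991, 0.0, 0.13], [0.0, -1.0, 0.003]]
force: [1.1, 0.1, -0.7]
opening: 0.65
```

Request:
arm_command:
  translation:
    - [1,0.055,0.21]
    - [1,0.055,0.21]
    - [1,0.055,0.21]
  rotation:
    - [0,0.17,0]
    - [0,0.17,0]
    - [0,0.17,0]
  grip: [-0.3,-0.3,-0.3]

```text
time_s: 4.0
position: [0.4166, 0.0053, 0.214]
tcp_rot: [[-0.047, 0.004, 0.999], [-0.999, -0.001, -0.047], [0.0, -1.0, 0.004]]
force: [-0.6, -0.1, -0.1]
opening: 0.65
```

Request:
arm_command:
  translation:
    - [1,0.055,0.41]
    - [1,0.055,0.41]
    - [1,0.055,0.41]
  rotation:
    - [0,0.17,0]
    - [0,0.17,0]
    - [0,0.17,0]
  grip: [-0.3,-0.3,-0.3]

```text
time_s: 4.3
position: [0.4459, -0.0767, 0.2096]
tcp_rot: [[-0.223, 0.004, 0.975], [-0.975, -0.001, -0.223], [0.0, -1.0, 0.004]]
force: [0.0, 1.0, 0.3]
opening: 0.648
```

Run:
```python
from plan import *
Q=tool(57.1);x,y=.5174,-.2932
plan([((x,y,.18),Q,3),((x,y,.11),Q,1),((x,y,.06),Q,1),((x,y,.029),Q,1)])
```

```text
[0.813, 0.126, 0.491] [-0.001, 0.111, -0.0] 
[0.75, 0.125, 0.582] [-0.002, 0.111, -0.0] 
[0.678, 0.124, 0.665] [-0.001, 0.112, -0.0] 
-- [ 0.5174 -0.2932  0.18  ]
[0.001, 0.875, 0.0] [-0.0, -0.0, -0.0] 
-- [ 0.5174 -0.2932  0.11  ]
[-0.0, 0.625, 0.0] [-0.0, -0.0, -0.0] 
-- [ 0.5174 -0.2932  0.06  ]
[-0.0, 0.388, 0.0] [-0.0, -0.0, -0.0] 
-- [ 0.5174 -0.2932  0.029 ]
```

Request:
arm_command:
  translation:
    - [0.81,0.126,0.49]
    - [0.81,0.126,0.49]
    - [0.81,0.126,0.49]
  rotation:
    - [0,0.111,0]
    - [0,0.111,0]
    - [0,0.111,0]
  grip: [-0.3,-0.3,-0.3]

```text
time_s: 4.6
position: [0.4684, -0.1474, 0.1991]
tcp_rot: [[-0.333, 0.002, 0.943], [-0.943, -0.0, -0.333], [-0.0, -1.0, 0.002]]
force: [0.1, -0.1, 0.4]
opening: 0.651
```

Request:
arm_command:
  translation:
    - [0.75,0.125,0.58]
    - [0.75,0.125,0.58]
    - [0.75,0.125,0.58]
  rotation:
    - [0,0.111,0]
    - [0,0.111,0]
    - [0,0.111,0]
  grip: [-0.3,-0.3,-0.3]

```text
time_s: 4.9
position: [0.4918, -0.2191, 0.189]
tcp_rot: [[-0.44, 0.001, 0.898], [-0.898, -0.0, -0.44], [-0.0, -1.0, 0.001]]
force: [-0.0, 0.5, 0.3]
opening: 0.649
```

Request:
arm_command:
  translation:
    - [0.68,0.124,0.665]
    - [0.68,0.124,0.665]
    - [0.68,0.124,0.665]
  rotation:
    - [0,0.111,0]
    - [0,0.111,0]
    - [0,0.111,0]
  grip: [-0.3,-0.3,-0.3]

```text
time_s: 5.2
position: [0.5154, -0.2911, 0.1791]
tcp_rot: [[-0.541, 0.001, 0.841], [-0.841, -0.0, -0.541], [-0.0, -1.0, 0.001]]
force: [0.7, 0.7, 0.4]
opening: 0.648
```

Request:
arm_command:
  translation:
    - [0,0.875,0]
    - [0,0.875,0]
    - [0,0.875,0]
    - [0,0.875,0]
  rotation:
    - [0,0,0]
    - [0,0,0]
    - [0,0,0]
    - [0,0,0]
  grip: [-0.3,-0.3,-0.3,-0.3]

```text
time_s: 5.6
position: [0.5139, -0.2886, 0.1096]
tcp_rot: [[-0.539, -0.001, 0.842], [-0.842, 0.002, -0.539], [-0.001, -1.0, -0.002]]
force: [0.1, -0.3, 0.5]
opening: 0.646
```

Run:
```python
from plan import *
s=bot.read_state();print(s['position'],s['time_s'])
a=cap('top');b=cap('side')
def cr(i,x,y,w=100,h=75):return cv2.resize(i[y:y+h,x:x+w],(400,300),interpolation=cv2.INTER_CUBIC)
cv2.imwrite('pics/c1.png',np.hstack([cr(a['image'],315,152),cr(b['image'],260,250)]))
Q=tool(57.1);x,y=.5174,-.2932
plan([((x,y,.06),Q,1),((x,y,.029),Q,1)])
```

```text
[ 0.51391822 -0.28858982  0.1096279 ] 5.6
[0.013, 0.637, 0.044] [-0.002, 0.004, -0.0] 
-- [ 0.5174 -0.2932  0.06  ]
[-0.0, 0.388, -0.0] [-0.0, -0.0, -0.0] 
-- [ 0.5174 -0.2932  0.029 ]
```

View pics/c1.png

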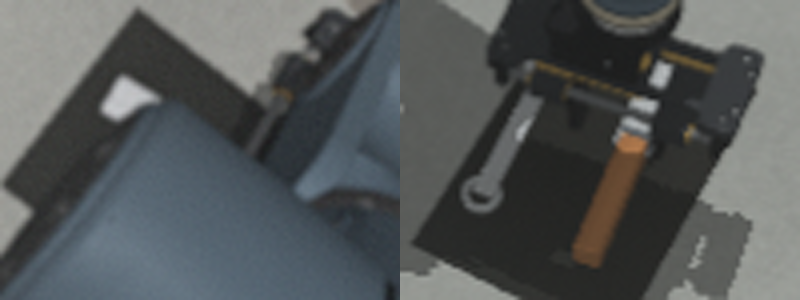

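Request:
arm_command:
  translation:
    - [0.013,0.637,0.044]
    - [0.013,0.637,0.044]
    - [0.013,0.637,0.044]
  rotation:
    - [0,0.004,0]
    - [0,0.004,0]
    - [0,0.004,0]
  grip: [-0.3,-0.3,-0.3]

```text
time_s: 6.0
position: [0.5159, -0.2934, 0.0585]
tcp_rot: [[-0.545, -0.002, 0.839], [-0.839, 0.002, -0.545], [-0.0, -1.0, -0.002]]
force: [0.4, -0.0, -0.1]
opening: 0.653
```

Request:
arm_command:
  translation:
    - [0,0.38,0]
    - [0,0.38,0]
    - [0,0.38,0]
  rotation:
    - [0,0,0]
    - [0,0,0]
    - [0,0,0]
  grip: [-0.3,-0.3,-0.3]

```text
time_s: 6.3
position: [0.517, -0.2945, 0.0303]
tcp_rot: [[-0.545, 0.002, 0.839], [-0.839, -0.002, -0.545], [0.0, -1.0, 0.002]]
force: [-0.2, 0.0, 0.1]
opening: 0.65
```

Request:
arm_command:
  translation:
    - [0,0,0]
    - [0,0,0]
    - [0,0,0]
    - [0,0,0]
    - [0,0,0]
  rotation:
    - [0,0,0]
    - [0,0,0]
    - [0,0,0]
    - [0,0,0]
    - [0,0,0]
  grip: [1,1,1,1,1]

```text
time_s: 6.8
position: [0.5164, -0.2941, 0.0281]
tcp_rot: [[-0.545, 0.0, 0.839], [-0.839, -0.0, -0.545], [0.0, -1.0, 0.0]]
force: [-0.4, 0.1, 0.3]
opening: 0.278
```

Request:
arm_command:
  translation:
    - [0,0,0]
    - [0,0,0]
    - [0,0,0]
  rotation:
    - [0,0,0]
    - [0,0,0]
    - [0,0,0]
  grip: [1,1,1]

```text
time_s: 7.1
position: [0.5163, -0.294, 0.028]
tcp_rot: [[-0.545, -0.0, 0.839], [-0.839, 0.0, -0.545], [-0.0, -1.0, -0.0]]
force: [-0.5, 0.1, 2.6]
opening: 0.246
```

Run:
```python
from plan import *
Q=tool(57.1);Q2=tool(95.2)
plan([((.516,-.294,.10),Q,1),((.567,-.135,.13),Q2,3)])
```

```text
[0.001, -0.9, -0.003] [0.0, -0.002, -0.0] 
-- [ 0.516 -0.294  0.1  ]
[-0.672, -0.125, -0.181] [0.0, -0.212, -0.0] 
[-0.695, -0.125, -0.03] [0.0, -0.211, -0.0] 
[-0.684, -0.125, 0.124] [0.0, -0.212, -0.0] 
-- [ 0.567 -0.135  0.13 ]
```

Request:
arm_command:
  translation:
    - [0,-0.3,0]
    - [0,-0.6,0]
    - [0,-0.9,0]
    - [0,-0.9,0]
  rotation:
    - [0,0,0]
    - [0,0,0]
    - [0,0,0]
    - [0,0,0]
  grip: [1,1,1,1]

```text
time_s: 7.5
position: [0.518, -0.2954, 0.1024]
tcp_rot: [[-0.545, 0.005, 0.839], [-0.839, -0.004, -0.545], [0.001, -1.0, 0.006]]
force: [0.3, -1.0, -1.0]
opening: 0.251
```

Request:
arm_command:
  translation:
    - [-0.34,-0.06,-0.09]
    - [-0.67,-0.125,-0.18]
    - [-0.67,-0.125,-0.18]
  rotation:
    - [0,-0.106,0]
    - [0,-0.212,0]
    - [0,-0.212,0]
  grip: [1,1,1]

```text
time_s: 7.8
position: [0.533, -0.2378, 0.1088]
tcp_rot: [[-0.343, -0.002, 0.939], [-0.939, 0.003, -0.343], [-0.002, -1.0, -0.003]]
force: [-0.0, -0.7, -2.3]
opening: 0.25
```

Request:
arm_command:
  translation:
    - [-0.35,-0.06,-0.015]
    - [-0.695,-0.125,-0.03]
    - [-0.695,-0.125,-0.03]
  rotation:
    - [0,-0.106,0]
    - [0,-0.212,0]
    - [0,-0.212,0]
  grip: [1,1,1]

```text
time_s: 8.1
position: [0.5504, -0.1856, 0.119]
tcp_rot: [[-0.129, -0.002, 0.992], [-0.992, 0.002, -0.129], [-0.001, -1.0, -0.002]]
force: [0.6, -0.3, -1.4]
opening: 0.251
```

Request:
arm_command:
  translation:
    - [-0.35,-0.06,0.06]
    - [-0.685,-0.125,0.124]
    - [-0.685,-0.125,0.124]
    - [-0.685,-0.125,0.124]
  rotation:
    - [0,-0.106,0]
    - [0,-0.212,0]
    - [0,-0.212,0]
    - [0,-0.212,0]
  grip: [1,1,1,1]

```text
time_s: 8.5
position: [0.5673, -0.1357, 0.1291]
tcp_rot: [[0.089, -0.001, 0.996], [-0.996, -0.0, 0.089], [0.0, -1.0, -0.001]]
force: [-0.6, -0.2, -1.8]
opening: 0.25
```

Run:
```python
from plan import *
np.set_printoptions(precision=4,suppress=True)
s=bot.read_state();print(s['position'],s['time_s'],s['tcp_rot'],s['force'],s['moment'])
a=cap('top');b=cap('side')
p=s['position'];R=s['tcp_rot']
T=p+R@np.array([-.117,.010,0])
print('expected tip',T,proj(a,T),proj(b,T))
for n,c in(('top',a),('side',b)):
    for r in models.spot_point(n,'blade_tip')[:4]:
        q=np.array(r['point'])*[560,420];print(n,q,r['conf'],atz(c,q,T[2]))
def cr(i,x,y,w=100,h=75):return cv2.resize(i[y:y+h,x:x+w],(400,300),interpolation=cv2.INTER_CUBIC)
A=proj(a,T).astype(int)[0];B=proj(b,T).astype(int)[0];print(A-[50,38],B-[50,38])
cv2.imwrite('pics/c2.png',np.hstack([cr(a['image'],A[0]-50,A[1]-38),cr(b['image'],B[0]-50,B[1]-38)]))
```

```text
[ 0.5673 -0.1357  0.1291] 8.5 [[ 0.0887 -0.0009  0.9961]
 [-0.9961 -0.0004  0.0887]
 [ 0.0004 -1.     -0.001 ]] [-0.5957 -0.1547 -1.7953] [-0.0717  0.1165 -0.0322]
expected tip [ 0.5569 -0.0192  0.119 ] [[287.9159 178.8062]] [[309.576  207.1618]]
top [285.208 181.818] 0.68 [ 0.5484 -0.0113  0.119 ]
top [190.792 283.92 ] 0.57 [0.2654 0.2601 0.119 ]
side [225.512 305.004] 0.93 [ 0.2384 -0.3349  0.119 ]
side [217.616 174.888] 0.87 [0.2674 0.1866 0.119 ]
[237 140] [259 169]
```

View pics/c2.png

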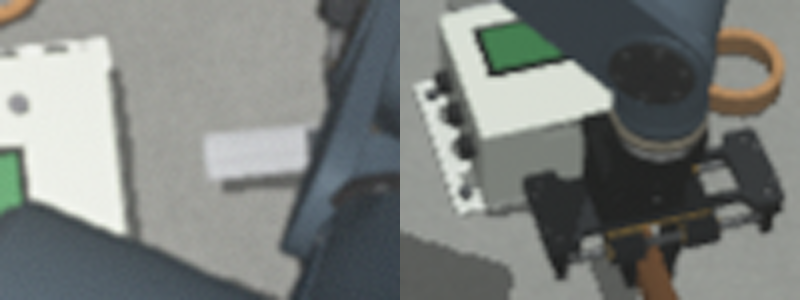

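Run:
```python
from plan import *
Q2=tool(95.2)
plan([((.5637,-.0932,.093),Q2,1),((.5569,-.0185,.093),Q2,1)])
```

```text
[-0.543, 0.455, 0.005] [0.001, -0.003, -0.0] 
-- [ 0.5637 -0.0932  0.093 ]
[-0.937, -0.0, 0.0] [-0.0, -0.0, -0.0] 
-- [ 0.5569 -0.0185  0.093 ]
```

Request:
arm_command:
  translation:
    - [-0.27,0.23,0]
    - [-0.543,0.455,0.005]
    - [-0.543,0.455,0.005]
    - [-0.543,0.455,0.005]
  rotation:
    - [0,-0.003,0]
    - [0,-0.003,0]
    - [0,-0.003,0]
    - [0,-0.003,0]
  grip: [1,1,1,1]

```text
time_s: 9.1
position: [0.564, -0.0926, 0.0932]
tcp_rot: [[0.093, -0.0, 0.996], [-0.996, -0.0, 0.093], [0.0, -1.0, -0.001]]
force: [0.3, 0.4, -0.6]
opening: 0.247
```

Request:
arm_command:
  translation:
    - [-0.12,0,0]
    - [-0.24,0,0]
    - [-0.35,0,0]
    - [-0.35,0,0]
  rotation:
    - [0,0,0]
    - [0,0,0]
    - [0,0,0]
    - [0,0,0]
  grip: [1,1,1,1]

```text
time_s: 9.5
position: [0.5611, -0.0628, 0.0939]
tcp_rot: [[0.094, -0.0, 0.996], [-0.996, 0.0, 0.094], [-0.0, -1.0, -0.0]]
force: [-0.5, 0.2, -1.6]
opening: 0.249
```

Run:
```python
from plan import *
np.set_printoptions(precision=4,suppress=True)
s=bot.read_state();print(s['position'],s['time_s'],s['force'],s['moment'],s['opening'])
plan([((.5569,-.0185,.093),tool(95.2),1)])
```

```text
[ 0.5611 -0.0628  0.0939] 9.5 [-0.5337  0.2483 -1.5859] [-0.0685  0.0809 -0.0444] 0.24934489717609934
[-0.556, 0.011, 0.0] [0.0, 0.003, -0.0] 
-- [ 0.5569 -0.0185  0.093 ]
```

Request:
arm_command:
  translation:
    - [-0.15,0,0]
    - [-0.3,0,0]
    - [-0.45,0,0]
    - [-0.556,0,0]
    - [-0.556,0,0]
  rotation:
    - [0,0,0]
    - [0,0,0]
    - [0,0,0]
    - [0,0,0]
    - [0,0,0]
  grip: [1,1,1,1,1]

```text
time_s: 10.0
position: [0.5567, -0.0182, 0.0935]
tcp_rot: [[0.095, -0.001, 0.995], [-0.995, 0.0, 0.095], [-0.0, -1.0, -0.001]]
force: [0.0, -0.4, -0.7]
opening: 0.252
```

Run:
```python
from plan import *
np.set_printoptions(precision=4,suppress=True)
s=bot.read_state();print(s['position'],s['time_s'],s['force'],s['moment'],s['opening'])
a=cap('top');b=cap('side')
def cr(i,x,y,w=100,h=75):return cv2.resize(i[y:y+h,x:x+w],(400,300),interpolation=cv2.INTER_CUBIC)
cv2.imwrite('pics/c3.png',np.hstack([cr(a['image'],225,145),cr(b['image'],255,150)]))
# lever: rigid rotation about pivot = notch bottom edge, blade underside
u=np.array([np.cos(np.radians(95.2)),np.sin(np.radians(95.2)),0]);z=np.array([0,0,1.])
tip_s=.055
def tcp_for(tipx,tipz,pitch):
    "tipx along u from front face; blade pitched up"
    R=tool(95.2,pitch); tip=np.array([.5515,.0412,0])+u*tipx+z*tipz
    return tip-R@np.array([-.115,.010,0]),R
w=[]
for pit in (8,16,24):
    t=np.radians(pit); piv=.0795+.002
    x=.055; zt=piv+x*np.tan(t)
    P,R=tcp_for(x,zt,pit); w.append((P,R,1)); print(pit,P,'tip z',zt,'cover ang',np.arctan2(zt+.0015-.09,.15-x))
plan(w)
```

```text
[ 0.5567 -0.0182  0.0935] 10.0 [ 0.0256 -0.3599 -0.6672] [-0.0851  0.032  -0.0039] 0.25190717874734164
8 [ 0.557  -0.0188  0.0831] tip z 0.08922974590863153 cover ang 0.007681384800128668
16 [ 0.5568 -0.0169  0.0752] tip z 0.09727099621673443 cover ang 0.09206527548185554
24 [ 0.5564 -0.0127  0.0683] tip z 0.1059875776919695 cover ang 0.18204183794759082
[-0.009, 0.13, -0.004] [0.0, 0.003, 0.134] 
-- [ 0.557  -0.0188  0.0831]
[-0.01, 0.102, -0.0] [0.0, 0.0, 0.133] 
-- [ 0.5568 -0.0169  0.0751]
[-0.027, 0.096, -0.0] [0.0, 0.0, 0.133] 
-- [ 0.5564 -0.0127  0.0684]
```

View pics/c3.png

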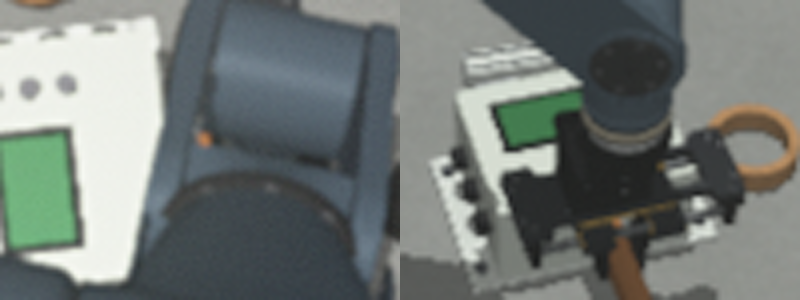

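Request:
arm_command:
  translation:
    - [0,0.07,0]
    - [-0.009,0.13,-0.004]
    - [-0.009,0.13,-0.004]
  rotation:
    - [0,0,0.067]
    - [0,0.003,0.134]
    - [0,0.003,0.134]
  grip: [1,1,1]

```text
time_s: 10.4
position: [0.5572, -0.0211, 0.0824]
tcp_rot: [[0.086, -0.013, 0.996], [-0.986, 0.139, 0.087], [-0.14, -0.99, -0.001]]
force: [0.3, -0.7, -0.6]
opening: 0.249
```

Request:
arm_command:
  translation:
    - [-0.005,0.05,0]
    - [-0.01,0.1,0]
    - [-0.01,0.1,0]
  rotation:
    - [0,0,0.067]
    - [0,0,0.133]
    - [0,0,0.133]
  grip: [1,1,1]

```text
time_s: 10.7
position: [0.5569, -0.0189, 0.0746]
tcp_rot: [[0.083, -0.025, 0.996], [-0.958, 0.274, 0.087], [-0.275, -0.962, -0.001]]
force: [0.4, -0.7, -1.8]
opening: 0.251
```

Request:
arm_command:
  translation:
    - [-0.013,0.05,0]
    - [-0.027,0.096,0]
    - [-0.027,0.096,0]
  rotation:
    - [0,0,0.067]
    - [0,0,0.133]
    - [0,0,0.133]
  grip: [1,1,1]

```text
time_s: 11.0
position: [0.5565, -0.0141, 0.0679]
tcp_rot: [[0.08, -0.037, 0.996], [-0.911, 0.403, 0.088], [-0.405, -0.914, -0.001]]
force: [-0.6, -1.5, -1.5]
opening: 0.25
```

```bash
cat >> plan.py <<'E'
u=np.array([np.cos(np.radians(95.2)),np.sin(np.radians(95.2)),0]);zz=np.array([0,0,1.])
def tcp_for(tipx,tipz,pitch,L=.115,d=.010):
    R=tool(95.2,pitch); tip=np.array([.5515,.0412,0])+u*tipx+zz*tipz
    return tip-R@np.array([-L,d,0]),R
def stat():
    s=bot.read_state();np.set_printoptions(precision=4,suppress=True)
    print(s['position'],s['time_s'],s['force'],s['moment'],s['opening'],'pitch',np.degrees(np.arcsin(-s['tcp_rot'][2,0])))
    T=s['position']+s['tcp_rot']@np.array([-.115,.010,0])-[.5515,.0412,0]
    print('tip x,z',T@u,T[2],'cover',np.arctan2(T[2]+.0015-.09,.15-T@u),'joints',s['joint_positions'])
E
python3 - <<'E'
from plan import *
stat()
w=[]
for x,pit in ((.055,31),(.055,36)):
    zt=.0825+x*np.tan(np.radians(pit)); P,R=tcp_for(x,zt,pit); w.append((P,R,1)); print(pit,P,zt)
plan(w)
E
```

```text
[ 0.5565 -0.0141  0.0679] 11.0 [-0.5998 -1.4973 -1.5348] [-0.4861 -0.0057 -0.0462] 0.24958476889984377 pitch 23.890582835891855
tip x,z 0.053641523346880556 0.10537496815029126 cover 0.17336886189394948 joints [-23.7754  43.5818  96.2866  25.5952  55.0755 -46.3571]
31 [ 0.5559 -0.0073  0.0649] 0.11554733404651582
36 [ 0.5555 -0.0025  0.063 ] 0.12245983904029485
[-0.063, 0.069, 0.001] [-0.0, -0.003, 0.118] 
-- [ 0.5559 -0.0073  0.0649]
[-0.039, 0.052, -0.0] [-0.0, -0.0, 0.084] 
-- [ 0.5555 -0.0025  0.063 ]
```

Request:
arm_command:
  translation:
    - [-0.03,0.035,0]
    - [-0.063,0.069,0]
    - [-0.063,0.069,0]
  rotation:
    - [0,0,0.06]
    - [0,-0.003,0.118]
    - [0,-0.003,0.118]
  grip: [1,1,1]

```text
time_s: 11.3
position: [0.5557, -0.0067, 0.0651]
tcp_rot: [[0.079, -0.047, 0.996], [-0.854, 0.512, 0.092], [-0.514, -0.858, -0.0]]
force: [-0.5, -0.7, -3.0]
opening: 0.25
```

Request:
arm_command:
  translation:
    - [-0.04,0.052,0]
    - [-0.04,0.052,0]
    - [-0.04,0.052,0]
  rotation:
    - [0,0,0.084]
    - [0,0,0.084]
    - [0,0,0.084]
  grip: [1,1,1]

```text
time_s: 11.6
position: [0.555, -0.0009, 0.0639]
tcp_rot: [[0.075, -0.054, 0.996], [-0.806, 0.585, 0.093], [-0.588, -0.809, 0.0]]
force: [-0.4, 0.3, -1.4]
opening: 0.248
```

Run:
```python
from plan import *
stat()
a=cap('top');b=cap('side')
def cr(i,x,y,w=100,h=75):return cv2.resize(i[y:y+h,x:x+w],(400,300),interpolation=cv2.INTER_CUBIC)
cv2.imwrite('pics/c4.png',np.hstack([cr(a['image'],195,145),cr(b['image'],255,140)]))
```

```text
[ 0.555  -0.0009  0.0639] 11.6 [-0.4463  0.2513 -1.4297] [-0.5755 -0.0225  0.0698] 0.24802221967442403 pitch 35.99829812233967
tip x,z 0.05664398166021046 0.12344939535532534 cover 0.3582154346660881 joints [-27.0638  47.3949  94.6254  33.6437  63.638  -54.5676]
```

View pics/c4.png

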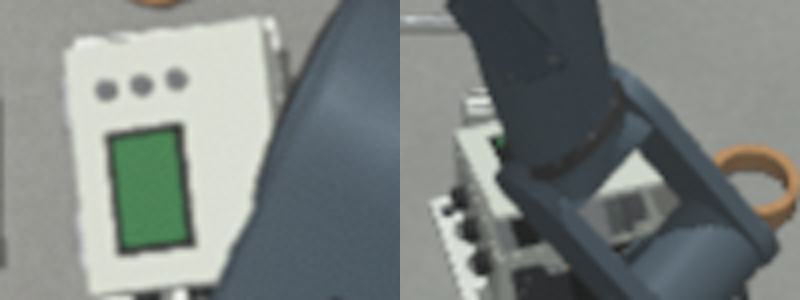

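Run:
```python
from plan import *
a=cap('top')
h=np.array([.5515,.0412,.09])+.15*u; v=np.cross(zz,u)
for th in(0,.2,.3,.4,.5):
    e=-u*np.cos(th)+zz*np.sin(th); n=u*np.sin(th)+zz*np.cos(th)
    print(th,proj(a,[h+.15*e-.09*v+.006*n,h-.09*v+.006*n]).round(1).tolist())
w=[]
for th,ph in((.5,33),(.7,26),(.9,20),(1.1,15),(1.3,10),(1.45,6),(1.55,4)):
    P,R=tcp_for(.15-.094*np.cos(th),.0885+.094*np.sin(th),ph);w.append((P,R,1))
plan(w)
```

```text
0 [[263.3, 151.5], [212.1, 157.0]]
0.2 [[261.8, 149.6], [211.7, 157.0]]
0.3 [[260.2, 148.7], [211.5, 157.1]]
0.4 [[258.1, 147.9], [211.3, 157.1]]
0.5 [[255.5, 147.2], [211.1, 157.1]]
[-0.19, -0.095, 0.002] [0.0, 0.003, -0.05] 
-- [0.5546 0.0069 0.0793]
[-0.243, -0.265, -0.0] [0.0, 0.0, -0.117] 
-- [0.5542 0.0117 0.1077]
[-0.244, -0.222, -0.0] [0.0, 0.0, -0.1] 
-- [0.5533 0.0214 0.1322]
[-0.245, -0.177, -0.0] [0.0, 0.0, -0.083] 
-- [0.5521 0.0349 0.1522]
[-0.25, -0.15, -0.0] [0.0, 0.0, -0.084] 
-- [0.5506 0.0511 0.169 ]
[-0.188, -0.104, -0.0] [0.0, 0.0, -0.066] 
-- [0.5494 0.0644 0.1798]
[-0.122, -0.046, -0.0] [0.0, 0.0, -0.034] 
-- [0.5486 0.0737 0.1844]
```

Request:
arm_command:
  translation:
    - [-0.09,-0.05,0]
    - [-0.19,-0.095,0]
    - [-0.19,-0.095,0]
  rotation:
    - [0,0,-0.025]
    - [0,0.003,-0.05]
    - [0,0.003,-0.05]
  grip: [1,1,1]

```text
time_s: 12.05
position: [0.557, 0.0013, 0.0786]
tcp_rot: [[0.082, -0.044, 0.996], [-0.843, 0.53, 0.092], [-0.531, -0.847, 0.006]]
force: [0.2, -14.0, -4.9]
opening: 0.249
```

Request:
arm_command:
  translation:
    - [-0.12,-0.13,0]
    - [-0.243,-0.265,0]
    - [-0.243,-0.265,0]
  rotation:
    - [0,0,-0.058]
    - [0,0,-0.117]
    - [0,0,-0.117]
  grip: [1,1,1]

```text
time_s: 12.35
position: [0.5552, 0.0117, 0.1098]
tcp_rot: [[0.085, -0.036, 0.996], [-0.896, 0.435, 0.092], [-0.436, -0.9, 0.005]]
force: [0.6, -0.8, -2.0]
opening: 0.252
```

Run:
```python
from plan import *
stat()
a=cap('top');b=cap('side')
h=np.array([.5515,.0412,.09])+.15*u; v=np.cross(zz,u)
for th in(.4,.5,.6,.7,.8):
    e=-u*np.cos(th)+zz*np.sin(th); n=u*np.sin(th)+zz*np.cos(th)
    print(th,proj(a,[h+.15*e-.09*v+.006*n,h+.15*e+.09*v+.006*n]).round(1).tolist(),'crop',((proj(a,[h+.15*e-.09*v+.006*n])-[185,135])*4).tolist())
def cr(i,x,y,w=100,h=75):return cv2.resize(i[y:y+h,x:x+w],(400,300),interpolation=cv2.INTER_CUBIC)
cv2.imwrite('pics/c5.png',np.hstack([cr(a['image'],185,135),cr(b['image'],255,130)]))
```

```text
[0.5552 0.0117 0.1098] 12.35 [ 0.621  -0.7836 -2.0389] [-0.61   -0.0201 -0.1112] 0.25199224241959406 pitch 25.861322442699233
tip x,z 0.07813921104061418 0.15095441875366805 cover 0.715480261716487 joints [-22.2607  39.7641  96.3263  26.8819  59.2735 -44.6335]
0.4 [[258.1, 147.9], [265.2, 212.6]] crop [[292.5043345329798, 51.755481529678605]]
0.5 [[255.5, 147.2], [262.6, 212.7]] crop [[281.8539297146557, 48.90479283091486]]
0.6 [[252.3, 146.6], [259.5, 212.8]] crop [[269.0749661775037, 46.42164453725172]]
0.7 [[248.6, 146.1], [255.8, 213.1]] crop [[254.2505140547214, 44.35137210255289]]
0.8 [[244.4, 145.7], [251.7, 213.4]] crop [[237.5023304879761, 42.73579537513251]]
```

View pics/c5.png

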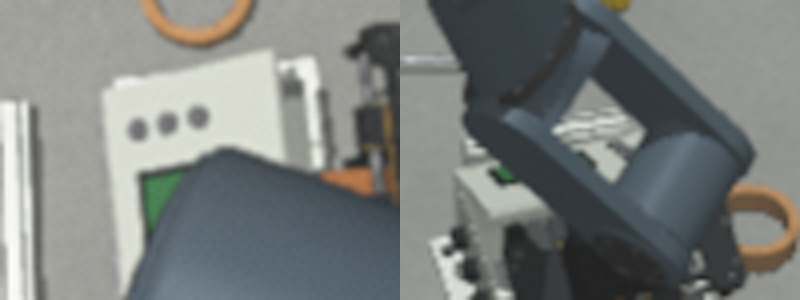

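Request:
arm_command:
  translation:
    - [-0.12,-0.11,0]
    - [-0.244,-0.222,0]
    - [-0.244,-0.222,0]
  rotation:
    - [0,0,-0.05]
    - [0,0,-0.1]
    - [0,0,-0.1]
  grip: [1,1,1]

```text
time_s: 12.75
position: [0.5531, 0.0217, 0.1323]
tcp_rot: [[0.087, -0.031, 0.996], [-0.935, 0.342, 0.092], [-0.344, -0.939, 0.0]]
force: [-0.3, -0.3, -1.6]
opening: 0.251
```

Request:
arm_command:
  translation:
    - [-0.12,-0.09,0]
    - [-0.245,-0.177,0]
    - [-0.245,-0.177,0]
  rotation:
    - [0,0,-0.04]
    - [0,0,-0.083]
    - [0,0,-0.083]
  grip: [1,1,1]

```text
time_s: 13.05
position: [0.5517, 0.0351, 0.1517]
tcp_rot: [[0.088, -0.025, 0.996], [-0.961, 0.261, 0.092], [-0.262, -0.965, -0.001]]
force: [-0.1, -0.2, -2.2]
opening: 0.252
```

Request:
arm_command:
  translation:
    - [-0.12,-0.08,0]
    - [-0.25,-0.15,0]
    - [-0.25,-0.15,0]
  rotation:
    - [0,0,-0.04]
    - [0,0,-0.083]
    - [0,0,-0.083]
  grip: [1,1,1]

```text
time_s: 13.35
position: [0.5502, 0.0513, 0.1682]
tcp_rot: [[0.09, -0.018, 0.996], [-0.98, 0.177, 0.091], [-0.178, -0.984, -0.002]]
force: [0.0, 0.2, -1.2]
opening: 0.254
```

Run:
```python
from plan import *
stat()
a=cap('top');b=cap('side')
h=np.array([.5515,.0412,.09])+.15*u; v=np.cross(zz,u)
for th in(.8,.9,1.,1.1,1.2,1.3):
    e=-u*np.cos(th)+zz*np.sin(th); n=u*np.sin(th)+zz*np.cos(th)
    print(th,'crop',((proj(a,[h+.15*e-.09*v+.006*n,h+.15*e+.09*v+.006*n])-[185,135])*4).round().tolist())
def cr(i,x,y,w=100,h=75):return cv2.resize(i[y:y+h,x:x+w],(400,300),interpolation=cv2.INTER_CUBIC)
cv2.imwrite('pics/c6.png',np.hstack([cr(a['image'],185,135),cr(b['image'],255,130)]))
```

```text
[0.5502 0.0513 0.1682] 13.35 [ 0.0449  0.1969 -1.1867] [-0.2864  0.0185 -0.0151] 0.25433380513660575 pitch 10.27260261978582
tip x,z 0.12512554052505614 0.1788382302053887 cover 1.3021065247600563 joints [-11.4273  31.1781  96.6101  11.8822  55.8515 -23.6666]
0.8 crop [[238.0, 43.0], [267.0, 313.0]]
0.9 crop [[219.0, 42.0], [248.0, 315.0]]
1.0 crop [[199.0, 41.0], [228.0, 317.0]]
1.1 crop [[178.0, 41.0], [207.0, 319.0]]
1.2 crop [[155.0, 41.0], [184.0, 321.0]]
1.3 crop [[132.0, 43.0], [161.0, 323.0]]
```

View pics/c6.png

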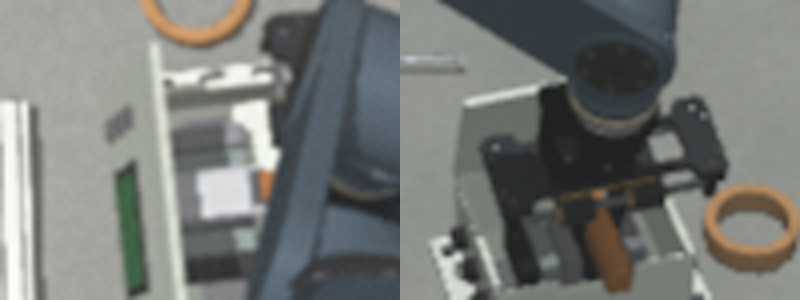

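Run:
```python
from plan import *
w=[]
for th,ph in((1.45,8),(1.58,8),(1.66,8)):
    P,R=tcp_for(.15-.094*np.cos(th),.0885+.094*np.sin(th),ph);w.append((P,R,1))
plan(w)
```

```text
[-0.188, -0.071, 0.009] [0.003, -0.001, -0.039] 
-- [0.5494 0.0645 0.1758]
[-0.152, 0.013, 0.0] [-0.0, -0.0, -0.0] 
-- [0.5483 0.0767 0.1764]
[-0.092, 0.018, -0.0] [-0.0, -0.0, -0.0] 
-- [0.5476 0.0841 0.176 ]
```

Request:
arm_command:
  translation:
    - [-0.09,-0.035,0.005]
    - [-0.188,-0.071,0.009]
    - [-0.188,-0.071,0.009]
  rotation:
    - [0,0,-0.02]
    - [0,0,-0.039]
    - [0,0,-0.039]
  grip: [1,1,1]

```text
time_s: 13.75
position: [0.5495, 0.0642, 0.1759]
tcp_rot: [[0.089, -0.015, 0.996], [-0.986, 0.137, 0.09], [-0.137, -0.991, -0.003]]
force: [-0.1, -0.2, -1.8]
opening: 0.245
```

Request:
arm_command:
  translation:
    - [-0.075,0,0]
    - [-0.15,0.01,0]
    - [-0.15,0.01,0]
  rotation:
    - [0,0,0]
    - [0,0,0]
    - [0,0,0]
  grip: [1,1,1]

```text
time_s: 14.05
position: [0.5485, 0.0768, 0.1771]
tcp_rot: [[0.089, -0.014, 0.996], [-0.987, 0.137, 0.09], [-0.137, -0.991, -0.002]]
force: [-0.1, -0.7, -1.2]
opening: 0.254
```

Run:
```python
from plan import *
stat()
a=cap('top');b=cap('side')
h=np.array([.5515,.0412,.09])+.15*u; v=np.cross(zz,u)
for th in(1.2,1.3,1.4,1.5,1.6,1.7):
    e=-u*np.cos(th)+zz*np.sin(th); n=u*np.sin(th)+zz*np.cos(th)
    print(th,'crop',((proj(a,[h+.15*e-.09*v+.006*n,h+.15*e-.09*v,h+.15*e+.09*v])-[185,135])*4).round().tolist())
def cr(i,x,y,w=100,h=75):return cv2.resize(i[y:y+h,x:x+w],(400,300),interpolation=cv2.INTER_CUBIC)
cv2.imwrite('pics/c7.png',np.hstack([cr(a['image'],185,135),cr(b['image'],255,130)]))
```

```text
[0.5485 0.0768 0.1771] 14.05 [-0.0991 -0.7133 -1.1959] [-0.2798  0.0616  0.0104] 0.25360443807756744 pitch 7.891010111221007
tip x,z 0.15096267875480623 0.18302489199161684 cover 1.5809803688284474 joints [ -7.6231  30.1681  96.3149   9.2977  55.7241 -18.1581]
1.2 crop [[155.0, 41.0], [164.0, 41.0], [193.0, 320.0]]
1.3 crop [[132.0, 43.0], [141.0, 42.0], [170.0, 322.0]]
1.4 crop [[108.0, 44.0], [118.0, 43.0], [147.0, 324.0]]
1.5 crop [[85.0, 46.0], [94.0, 45.0], [123.0, 327.0]]
1.6 crop [[61.0, 49.0], [71.0, 48.0], [99.0, 329.0]]
1.7 crop [[38.0, 52.0], [47.0, 51.0], [76.0, 332.0]]
```

View pics/c7.png

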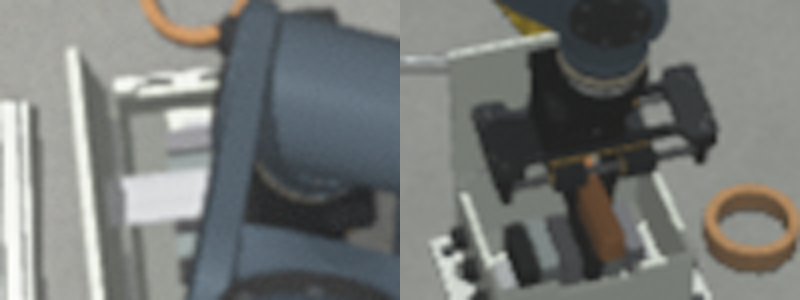

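Run:
```python
from plan import *
s=bot.read_state();P=s['position']
plan([(P-.07*u,tool(95.2,7.9),1),(P-.14*u+[0,0,-.02],tool(95.2,4),1),((.516,-.294,.11),tool(57.1,0),4)])
```

```text
[0.867, -0.12, 0.001] [0.001, -0.001, 0.0] 
-- [0.5553 0.007  0.1773]
[0.901, 0.127, 0.0] [-0.0, -0.0, -0.065] 
-- [ 0.5616 -0.0627  0.1573]
[0.715, 0.098, -0.207] [0.005, 0.159, -0.016] 
[0.739, 0.11, -0.086] [0.006, 0.158, -0.016] 
[0.74, 0.122, 0.035] [0.005, 0.159, -0.016] 
[0.723, 0.135, 0.157] [0.006, 0.158, -0.016] 
-- [ 0.516 -0.294  0.11 ]
```

Request:
arm_command:
  translation:
    - [0.25,-0.03,0]
    - [0.55,-0.07,0]
    - [0.867,-0.12,0]
    - [0.867,-0.12,0]
  rotation:
    - [0,0,0]
    - [0,0,0]
    - [0,0,0]
    - [0,0,0]
  grip: [1,1,1,1]

```text
time_s: 14.55
position: [0.5568, 0.0039, 0.1778]
tcp_rot: [[0.086, -0.01, 0.996], [-0.987, 0.135, 0.086], [-0.135, -0.991, 0.002]]
force: [0.1, 0.7, -2.0]
opening: 0.251
```

Request:
arm_command:
  translation:
    - [0.45,0.06,0]
    - [0.9,0.127,0]
    - [0.9,0.127,0]
  rotation:
    - [0,0,-0.03]
    - [0,0,-0.065]
    - [0,0,-0.065]
  grip: [1,1,1]

```text
time_s: 14.85
position: [0.5622, -0.0654, 0.1568]
tcp_rot: [[0.087, -0.006, 0.996], [-0.994, 0.067, 0.087], [-0.067, -0.998, -0.0]]
force: [0.4, -0.1, -0.5]
opening: 0.25
```

Request:
arm_command:
  translation:
    - [0.36,0.05,-0.1]
    - [0.715,0.098,-0.207]
    - [0.715,0.098,-0.207]
  rotation:
    - [0,0.08,-0.008]
    - [0.005,0.159,-0.016]
    - [0.005,0.159,-0.016]
  grip: [1,1,1]

```text
time_s: 15.15
position: [0.5498, -0.1225, 0.1456]
tcp_rot: [[-0.081, -0.002, 0.997], [-0.995, 0.052, -0.08], [-0.051, -0.999, -0.006]]
force: [-0.4, -1.3, -1.5]
opening: 0.252
```

Request:
arm_command:
  translation:
    - [0.37,0.055,-0.04]
    - [0.74,0.11,-0.086]
    - [0.74,0.11,-0.086]
  rotation:
    - [0,0.08,-0.008]
    - [0.006,0.158,-0.016]
    - [0.006,0.158,-0.016]
  grip: [1,1,1]

```text
time_s: 15.45
position: [0.5388, -0.1803, 0.134]
tcp_rot: [[-0.243, 0.003, 0.97], [-0.97, 0.034, -0.243], [-0.034, -0.999, -0.006]]
force: [-0.5, -0.7, -0.8]
opening: 0.246
```

Request:
arm_command:
  translation:
    - [0.37,0.06,0.02]
    - [0.74,0.122,0.035]
    - [0.74,0.122,0.035]
  rotation:
    - [0,0.08,-0.008]
    - [0.005,0.159,-0.016]
    - [0.005,0.159,-0.016]
  grip: [1,1,1]

```text
time_s: 15.75
position: [0.5277, -0.238, 0.1224]
tcp_rot: [[-0.399, 0.003, 0.917], [-0.917, 0.016, -0.399], [-0.016, -1.0, -0.004]]
force: [0.8, -0.4, -1.2]
opening: 0.253
```

Request:
arm_command:
  translation:
    - [0.36,0.07,0.08]
    - [0.72,0.135,0.157]
    - [0.72,0.135,0.157]
    - [0.72,0.135,0.157]
  rotation:
    - [0,0.08,-0.008]
    - [0.006,0.158,-0.016]
    - [0.006,0.158,-0.016]
    - [0.006,0.158,-0.016]
  grip: [1,1,1,1]

```text
time_s: 16.15
position: [0.5162, -0.2928, 0.1109]
tcp_rot: [[-0.542, -0.001, 0.84], [-0.84, 0.001, -0.542], [-0.0, -1.0, -0.001]]
force: [-0.3, 0.2, -1.7]
opening: 0.252
```

Run:
```python
from plan import *
s=bot.read_state();stat();P=s['position'];R=s['tcp_rot']
a=cap('top');b=cap('side')
A=proj(a,P).astype(int)[0]-[50,38]; B=proj(b,P).astype(int)[0]-[50,38]
pts=[P+R@np.array([x,d,0]) for x,d in((-.115,.010),(.075,.010),(.075,-.004))]
print('level blade crop px top',((proj(a,pts)-A)*4).round().tolist(),'side',((proj(b,pts)-B)*4).round().tolist())
t=np.radians(8);print('drooped side',((proj(b,[P+R@np.array([x*np.cos(t),.010-(x)*np.sin(t),0]) for x in(-.115,.075)])-B)*4).round().tolist())
def cr(i,x,y,w=100,h=75):return cv2.resize(i[y:y+h,x:x+w],(400,300),interpolation=cv2.INTER_CUBIC)
cv2.imwrite('pics/c8.png',np.vstack([np.hstack([cr(a['image'],*A),cr(b['image'],*B)]),np.hstack([cr(a['image'],170,135),cr(b['image'],255,130)])]))
h=np.array([.5515,.0412,.09])+.15*u; v=np.cross(zz,u)
for th in(1.4,1.5,1.6,1.7):
    e=-u*np.cos(th)+zz*np.sin(th)
    print(th,'crop',((proj(a,[h+.15*e-.09*v,h+.15*e+.09*v])-[170,135])*4).round().tolist())
plan([((.5163,-.294,.06),tool(57.1),1),((.5163,-.294,.031),tool(57.1),1)])
```

```text
[ 0.5162 -0.2928  0.1109] 16.15 [-0.2605  0.206  -1.713 ] [-0.0913  0.0507  0.0226] 0.25169995881832485 pitch 0.0006243572690004843
tip x,z -0.2388530559641315 0.10087055628512359 cover 0.03180220746160499 joints [-40.3408  38.0411  92.925   -0.0096  49.0939  -7.5106]
level blade crop px top [[64.0, 73.0], [284.0, 210.0], [291.0, 209.0]] side [[251.0, 45.0], [166.0, 241.0], [167.0, 232.0]]
drooped side [[250.0, 57.0], [167.0, 233.0]]
1.4 crop [[178.0, 43.0], [207.0, 324.0]]
1.5 crop [[154.0, 45.0], [183.0, 327.0]]
1.6 crop [[131.0, 48.0], [159.0, 329.0]]
1.7 crop [[107.0, 51.0], [136.0, 332.0]]
[0.016, 0.638, 0.011] [0.001, 0.002, 0.001] 
-- [ 0.5163 -0.294   0.06  ]
[0.0, 0.363, 0.0] [-0.0, 0.0, -0.0] 
-- [ 0.5163 -0.294   0.031 ]
```

View pics/c8.png

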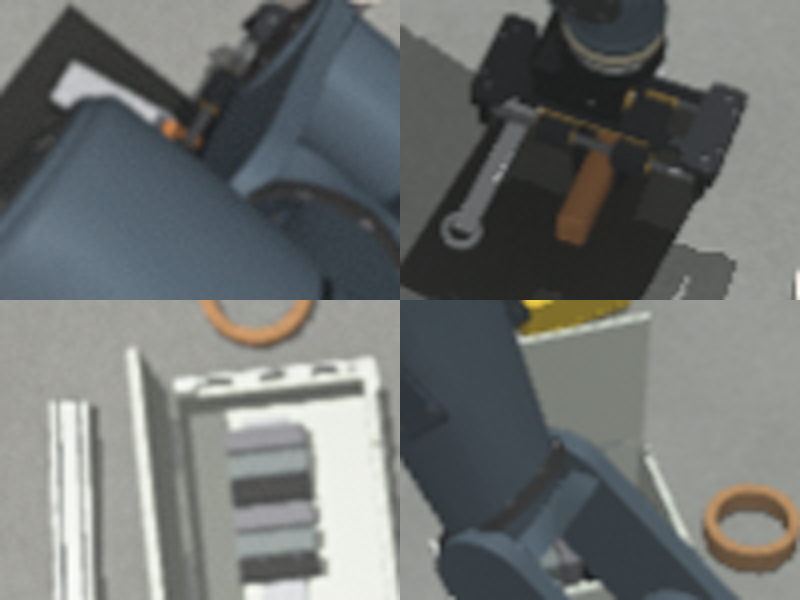

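Run:
```python
from plan import *
from scipy.optimize import least_squares
s=bot.read_state();P=s['position'];R=s['tcp_rot']
a=cap('top');b=cap('side')
A=proj(a,P).astype(int)[0]-[50,38]; B=proj(b,P).astype(int)[0]-[50,38]
def pts(q):
    d,sl,h=q  # droop, slide fwd, offset
    Rt=Ro.from_euler('z',-d).as_matrix(); g=np.array([0,.003,0])
    return [P+R@(g+Rt@(np.array([-x-sl,y+h,0]))) for x,y in((.115,.007),(-.075,.021),(-.075,-.007))]
def f(q):
    p=pts(q);return np.r_[((proj(a,p[:1])-A)*4-[[62,80]]).ravel(),((proj(b,p[1:])-B)*4-[[170,242],[172,214]]).ravel(),q[1]*300,q[2]*600]
r=least_squares(f,[0,0,0],x_scale=[.1,.01,.01]);print(np.degrees(r.x[0]),r.x[1:],r.fun)
for d in(0,5,10,15,20,25):
    print(d,f([np.radians(d),0,0]).round())
```

```text
12.959719508151233 [ 0.00109712 -0.00027358] [-1.86926529  0.32714785 -4.55742163 -1.90511927 -2.39605584  0.69264761
  0.32913544 -0.16414583]
0 [ 1. -7. -4.  8. -5. 17.  0.  0.]
5 [-0. -4. -5.  5. -5. 12.  0.  0.]
10 [-1. -1. -5.  2. -4.  6.  0.  0.]
15 [-0.  3. -5. -2. -2. -1.  0.  0.]
20 [ 1.  7. -5. -7. -1. -8.  0.  0.]
25 [  4.  12.  -4. -13.   1. -15.   0.   0.]
```

Run:
```python
from plan import *
R=tool(57.1,13)
def t(z): return np.array([.5163,-.294,z])-R@np.array([0,.003,0])
p,R2=plan([(t(.06),R,1),(t(.0285),R,1)])
```

```text
[0.021, 0.602, 0.008] [0.0, 0.002, 0.218] 
-- [ 0.5159 -0.2946  0.0629]
[0.089, 0.384, -0.0] [0.0, 0.0, -0.0] 
-- [ 0.5159 -0.2946  0.0314]
```

Request:
arm_command:
  translation:
    - [0.01,0.3,0]
    - [0.021,0.6,0.008]
    - [0.021,0.6,0.008]
    - [0.021,0.6,0.008]
  rotation:
    - [0,0,0.11]
    - [0,0.002,0.218]
    - [0,0.002,0.218]
    - [0,0.002,0.218]
  grip: [1,1,1,1]

```text
time_s: 16.75
position: [0.5152, -0.296, 0.0628]
tcp_rot: [[-0.532, 0.12, 0.838], [-0.817, 0.188, -0.545], [-0.223, -0.975, -0.002]]
force: [0.4, 0.4, -2.3]
opening: 0.25
```

Request:
arm_command:
  translation:
    - [0.025,0.11,0]
    - [0.05,0.22,0]
    - [0.075,0.32,0]
    - [0.085,0.37,0]
    - [0.085,0.37,0]
  rotation:
    - [0,0,0]
    - [0,0,0]
    - [0,0,0]
    - [0,0,0]
    - [0,0,0]
  grip: [1,1,1,1,1]

```text
time_s: 17.25
position: [0.5154, -0.2956, 0.0317]
tcp_rot: [[-0.531, 0.121, 0.839], [-0.817, 0.189, -0.544], [-0.225, -0.974, -0.001]]
force: [-0.1, 0.3, -2.8]
opening: 0.251
```

Request:
arm_command:
  translation:
    - [0.003,0.015,0]
    - [0.003,0.015,0]
  rotation:
    - [0,0,0]
    - [0,0,0]
  grip: [1,1]

```text
time_s: 17.45
position: [0.5157, -0.2964, 0.0313]
tcp_rot: [[-0.531, 0.123, 0.839], [-0.817, 0.188, -0.545], [-0.224, -0.974, 0.0]]
force: [-0.8, 0.1, -0.9]
opening: 0.245
```

Request:
arm_command:
  translation:
    - [0,0,0]
    - [0,0,0]
    - [0,0,0]
    - [0,0,0]
    - [0,0,0]
  rotation:
    - [0,0,0]
    - [0,0,0]
    - [0,0,0]
    - [0,0,0]
    - [0,0,0]
  grip: [-0.3,-0.3,-0.3,-0.3,-0.3]

```text
time_s: 17.95
position: [0.5157, -0.2964, 0.0314]
tcp_rot: [[-0.531, 0.123, 0.839], [-0.817, 0.188, -0.545], [-0.225, -0.974, 0.0]]
force: [-0.2, 0.3, -0.1]
opening: 0.598
```

Request:
arm_command:
  translation:
    - [0,-0.2,0]
    - [0,-0.5,0]
    - [0,-0.9,0]
    - [0,-0.9,0]
  rotation:
    - [0,0,0]
    - [0,0,0]
    - [0,0,0]
    - [0,0,0]
  grip: [-0.3,-0.3,-0.3,-0.3]

```text
time_s: 18.35
position: [0.5086, -0.313, 0.1062]
tcp_rot: [[-0.53, 0.129, 0.838], [-0.818, 0.181, -0.546], [-0.222, -0.975, 0.009]]
force: [0.2, 0.2, -0.4]
opening: 0.65
```

Request:
arm_command:
  translation:
    - [0.3,-0.4,0]
    - [0.5,-0.8,0]
    - [0.9,-0.9,0]
    - [0.9,-0.9,0]
  rotation:
    - [0,0,0]
    - [0,0,0]
    - [0,0,0]
    - [0,0,0]
  grip: [-0.3,-0.3,-0.3,-0.3]

```text
time_s: 18.75
position: [0.4586, -0.3866, 0.1569]
tcp_rot: [[-0.534, 0.125, 0.837], [-0.816, 0.183, -0.548], [-0.221, -0.975, 0.005]]
force: [0.0, 0.3, 0.5]
opening: 0.646
```

Run:
```python
from plan import *
stat()
a=cap('top');b=cap('side')
def cr(i,x,y,w=100,h=75):return cv2.resize(i[y:y+h,x:x+w],(400,300),interpolation=cv2.INTER_CUBIC)
cv2.imwrite('pics/c9.png',np.vstack([np.hstack([cr(a['image'],315,152),cr(b['image'],260,250)]),np.hstack([cr(a['image'],170,135),cr(b['image'],255,130)])]))
```

```text
[ 0.4586 -0.3866  0.1569] 18.75 [0.0109 0.335  0.5209] [-0.1999  0.1764 -0.0487] 0.6455740598481314 pitch 12.778999404778048
tip x,z -0.32799643352336705 0.17260889654746028 cover 0.17417829503128449 joints [-56.5043  35.7537  89.2209  13.6045  60.6113 -30.5865]
```

View pics/c9.png

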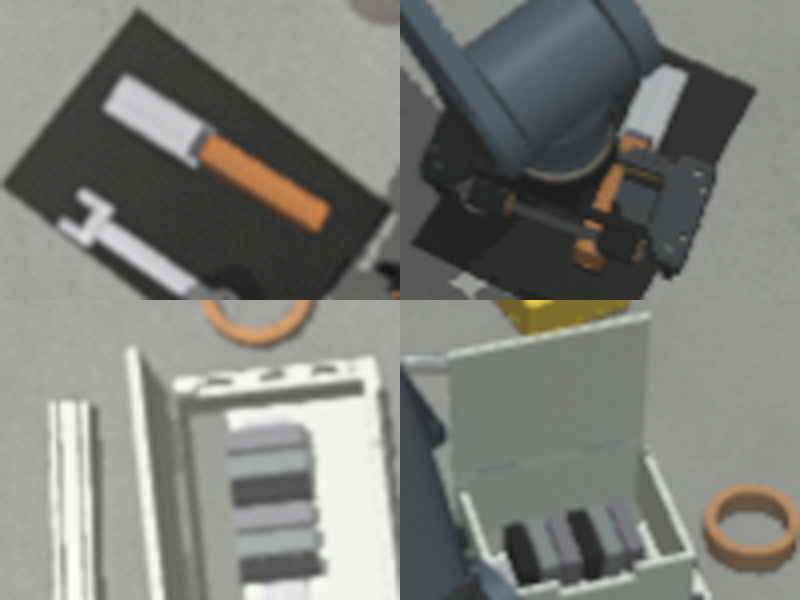

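```bash
python3 -c "
from rig import bot
print(bot.hand_in())"
```

```text
the job is handed in; nothing more can be done
None
```

The job is done and handed in at about 19 s of robot time. I levered the cover open with the pry blade through the notch, pushed it upright with the blade tip, and laid the blade back on the mat. No verdict was reported.

**Last checks:**
- **Cover:** it stands at about 1.57 rad in the final pictures and has not moved since the blade left it.
- **Pry blade:** in the top view it lies flat on the mat, within a few millimetres of where it started.
- **Bystanders:** the wrench, profile and tape roll look unmoved. I did not look closely at the spray can, mug, screwdriver or small tray again after the start.
- **Robot:** the gripper was open, clear of everything, and read almost no force at hand-in.

**What disagreed or could not be confirmed:**
- **Slip in the grip:** the blade turned about 13 degrees in the fingers while levering. The cover therefore lagged the commanded angle, about 0.57 rad against 0.72 at one check. I allowed for this when opening the cover and when laying the blade down.
- **Brief side load:** there was one reading of about 14 N during the first lift, possibly the handle or a finger against the box's front wall. It did not recur.
- **Step 1:** I could not measure the force between blade and cover directly. The pictures and the wrist moment show the blade holding the cover at roughly 0.3 to 0.6 rad.

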